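# Slide the battery pack home into its charging dock

### The job

Push the heavy battery pack along the worktop, fully home against the back stop of its charging dock and squarely between the rails. Push it only low down, at its wide foot, so that it slides and does not tip: do not push, pinch or lift it by the tall case or its handle. Once it is home, push the dock's lever all the way over, away from the robot, to start the charge; leave the glassware and bottles where they stand.

Things in the scene. Friction and masses are not known exactly. Their poses are not given: they have to be found in the camera images.
- battery_pack: Loose battery pack, about 0.9 to 1.6 kg; sliding it takes 4 to 12 N. Origin: centre of its underside. Foot 104 (x) by 130 (y) by 44 mm high carries a tall case, set back 32 mm from the foot's +y and -y faces; 212 mm high with handle. It starts left of the dock, -y face towards the dock's mouth; its +y face (y = +65 mm) is the one to push. Pushed high up it tips.
- battery_case: The tall grey case fixed on the battery pack's foot, 98 x 66 x 136 mm along the pack's x, y, z, with a black carrying handle 34 mm high on top. Origin: centre of its underside, 44 mm above the worktop. Do not touch it.
- dock: Fixed dock. Origin: on the worktop where the pack's origin is when fully home, axes then parallel. Mouth to +y (robot's left); pack slides in along -y. Stop face y = -65 mm, 58 high. Rails 28 high, inner faces x = +-57 mm up to y = +16, then flared to about +-65 at y = +50; home, the pushed face is 15 mm outside them. Behind the stop a housing 84 x 52 x 52 at x -35, y -102 mm carries the lever.
- dock_lever (a joint): Toggle lever on the charger housing, rad: 0 to 0.1 at the start (off, leaning 0.5 rad to the dock's -x, towards the robot), 1.0 all the way over (leaning 0.5 rad to +x). Pivot along the dock's y at x -35, y -102, z 74 mm in the dock's frame. Stays where it is left; needs about 1 N at the tip.
- dock_lever_tip (a point): Centre of the black ball, 26 mm across, at the lever's free end, 80 mm from the pivot, about 144 mm above the worktop when off or on and 154 mm half-way. The 10 mm steel rod runs from it to the pivot.
- conical_flask: Bystander: conical glass flask, 83 mm wide at the foot, 130 mm tall. Origin: centre of its underside. Leave it alone.
- beaker_250: Bystander: glass beaker, 73 mm wide, 92 mm tall. Origin: centre of its underside. Leave it alone.
- volumetric_flask: Bystander: round long-necked flask with a stopper, 66 mm wide, 173 mm tall. Origin: centre of its underside. Leave it alone.
- kcl_bottle: Bystander: small plastic bottle, 46 mm wide, 92 mm tall. Origin: centre of its underside. Leave it alone.
- dropper_bottle: Bystander: dropper bottle, 28 mm wide, 84 mm tall. Origin: centre of its underside. Leave it alone.
- weighing_bottle: Bystander: small lidded glass, 35 mm wide, 65 mm tall. Origin: centre of its underside. Leave it alone.

How it is judged:
By the outcome, as a careful person would: the job done as asked, in the order asked, and still so for the second after the job is handed in, with the robot touching nothing.
It also fails if it takes over 61 s, if anything falls off the work surface, if the arm or the gripper's body presses on something with over 40 N, if the wrist force passes 120 N, or if a joint passes its speed limit or range.

### The arm

A 7-joint arm with a two-finger parallel gripper is mounted at the origin on a cart in front of the work surface, level with it; the furniture and walls round the work are solid. World frame = base frame: x ahead of the robot, y to its left, z up, the work surface at z = 0. Lengths are in m, angles in rad, forces in N, time in s.
With the tool pointing down it reaches from about 0.425 to 0.925 m from the base axis. Payload 6.8 kg.
Tool frame: the origin (TCP) lies midway between the tips of the shut fingers; the grasp point (between the pads) lies 19 mm behind it; z points along the fingers, y is the line along which they close (so a half turn about z gives the same grasp; the last joint's range is limited). The gripper opens to 85 mm and grips with 20 to 120 N. Pads are 22 mm wide; open, the fingers measure 114 mm over their backs; the gripper's body (76 mm by 85 mm) begins 54 mm behind the grasp point. The pads swing forward as they close: fully open they stand 13 mm farther back than shut.
Start: joints at [-1.341, 0.477, 0.022, 1.555, -0.011, 1.109, -0.083], TCP at [0.224, 0.637, 0.231] pointing down, gripper open.
Joint ranges: [-2.96, 2.96], [-0.34, 2.1], [-1.41, 1.46], [0.24, 2.44], [-1.37, 4.51], [0.17, 1.92], [-2.96, 2.96]. Speed limits (rad/s): [2.39, 2.39, 3.14, 3.14, 3.14, 3.14, 3.14].

### API

Orientations are given as a rotation vector (axis times angle).
In Python, from bench import r gives the robot as it stands. The module is installed in compiled form; this text tells all that it offers.
- The arm moves only by the tool apply_moves, never from a script. Its argument "rows" is a list of rows, each a list of 6 numbers: the shift along the tool's x, y, z scaled (see below), then the turn, a rotation vector about the tool's x, y, z scaled (see below). A call has 1 to 5 rows; each row is the pose to reach, as a shift and turn from the pose commanded when the call began, along the tool's axes at that moment; what a row does not reach only later rows make up. The controller multiplies each number of a shift by 0.25 m and each number of a turn by 90 degrees. A row lasts 1/8 s, in which the tool goes at most 62.5 mm and 10.7 degrees, less where a joint would pass 70% of its speed; a pose out of reach is approached as far as the arm can. A call with a number of a shift or a turn outside -1 to 1 is refused whole. A call with a gripper value outside its range is refused whole. "claw" is the opening, from 0 (shut) to 1 (fully open), set as the call begins (left out, the last holds). The fingers move at their own pace and stop on an object; "newtons" is the grip in N (left out, the last holds). Time passes only in rows, so rows that repeat a pose let the fingers close. It gives the time, the measured TCP pose, the force, the opening and the grip force at its end, in the units of the state.
- r.get_obs(): the state, without advancing time (a new reading comes with each control period).
- r.grab_frame(name): name is "scene" or "top" or "wrist"; returns a dict with "pixels" (384x512x3 uint8, red, green, blue), "intrinsics" (3x3 intrinsics, pixels), "eye" and "attitude" of the camera in the world. Camera axes: x right, y up, looking along -z (the intrinsics and any distortion apply to the point x, -y, -z); pixel columns grow to the right and rows downward; lengths in m; the calibration is good to about 2 mm. The wrist camera is an equidistant fisheye: a pixel r from the principal point sees the ray r / f radians off the axis. A picture is of the moment at which its call begins. There is no depth.
- r.hand_in(): hands the job in; it is judged then, once.
Trained networks look in a picture, given as the dict that the camera call returned (one of the last four; its "shot" number tells which), for a name from the list of things; names that differ only in an ending like _2 or _b are one class to them, and where a whole thing is asked for, a point or a joint stands for the part that bears it (a point fixed in the world has none). Each returns a list of dicts, best first, with "conf" (0 to 1); they miss things now and then, are a little off and sometimes report something else, mostly with a low value. They report only what shows in the picture. A call takes as long as a camera call.
- r.search_frame(picture, thing): "rect" ([left, top, width, height] in pixels, round what is visible of it).
- r.outline_of(picture, thing): "pixels" (384x512 bool, what is visible of it) and "rect" ([left, top, width, height] in pixels, round what is visible of it).
- r.landmark_of(picture, thing): "point" ([column, row] in pixels: a listed point, or the origin of a listed thing).
The state is a dict: "clock": time; "joints": joint angles; "qvel": joint speeds; "tau": joint torques, N m; "tcp_pos": TCP position; "orientation": TCP orientation; "contact_force": force on the tool from outside, world axes, zero at the start; "moment": the same for the moment, N m; "grip_width": finger opening in m; "gripper_force": force on a finger pad.
Only numpy, scipy, OpenCV 4.12 (cv2) and the standard library are available. Lean on these libraries where they do the work, as an engineer would, in place of code of your own. Each camera call takes 0.05 s, during which the arm holds its last target. There are 200 camera calls.

## Working session

There is one attempt and no reset: what is moved stays moved. The work goes in short steps, Python scripts to look and compute and a tool call to move; the robot and the scene stay as the last step left them, time stands still between calls to the robot, and variables do not carry over. Pictures are saved under pics/ and viewed, at most 12 in all, crops included, and the job is handed in when it is done.

Besides the shell and the picture viewer there is one more tool, called after "Call:" as name(argument=value, ...), one argument or row to a line, values as JSON. apply_moves: Moves the arm, as the interface text tells. Its arguments: {"type":"object","properties":{"rows":{"type":"array","items":{"type":"array","items":{"type":"number"}}},"claw":{"type":"number"},"newtons":{"type":"number"}},"required":["rows"]}

```bash
mkdir -p pics
cat > h.py <<'E'
import numpy as np, cv2
from bench import r
from scipy.spatial.transform import Rotation as R
def att(f):
    a=np.array(f["attitude"],float)
    return a if a.shape==(3,3) else (R.from_rotvec(a).as_matrix() if a.size==3 else R.from_quat(a).as_matrix())
def ray(f,p,fish=False):
    K=np.array(f["intrinsics"]); x=(p[0]-K[0,2])/K[0,0]; y=(p[1]-K[1,2])/K[1,1]
    if fish:
        t=np.hypot(x,y); s=np.sin(t)/max(t,1e-9); d=np.array([x*s,-y*s,-np.cos(t)])
    else: d=np.array([x,-y,-1.])
    return att(f)@d
def at_z(f,p,z,fish=False):
    d=ray(f,p,fish); e=np.array(f["eye"]); return e+d*(z-e[2])/d[2]
def proj(f,P):
    K=np.array(f["intrinsics"]); c=att(f).T@(np.array(P)-f["eye"]); return K[0,2]+K[0,0]*c[0]/-c[2],K[1,2]+K[1,1]*c[1]/c[2]
def save(f,n): cv2.imwrite("pics/"+n,f["pixels"][:,:,::-1])
E
python3 - <<'E'
from h import *
np.set_printoptions(precision=3,suppress=True)
print(r.get_obs())
fs={n:r.grab_frame(n) for n in("scene","top")}
for n,f in fs.items():
    save(f,n+"0.png"); print(n,f["intrinsics"],f["eye"],f["attitude"])
Z=dict(battery_pack=0,battery_case=.044,dock=0,dock_lever_tip=.144,conical_flask=0,beaker_250=0,volumetric_flask=0,kcl_bottle=0,dropper_bottle=0,weighing_bottle=0)
for t,z in Z.items():
    for n,f in fs.items():
        l=r.landmark_of(f,t)
        for q in l[:1]: print(t,n,round(q["conf"],2),np.array(q["point"]),at_z(f,q["point"],z))
E
```

```text
{'clock': 0.0, 'joints': array([-1.341,  0.478,  0.022,  1.556, -0.012,  1.109, -0.083]), 'qvel': array([ 0.   , -0.   , -0.   ,  0.   , -0.002, -0.001, -0.   ]), 'tau': array([  0.   , -59.644,   1.608, -28.12 ,   0.012,   0.009,   0.   ]), 'tcp_pos': array([0.224, 0.636, 0.23 ]), 'orientation': array([-0.528, -3.097,  0.003]), 'contact_force': array([-0.035, -0.193, -0.457]), 'moment': array([ 0.009, -0.032,  0.042]), 'gripper_force': 0.0, 'grip_width': 0.08537243775350262}
scene [[434.663   0.    261.282]
 [  0.    434.663 192.615]
 [  0.      0.      1.   ]] [-0.259  1.199  1.084] [ 0.397 -1.101 -2.197]
top [[357.685   0.    258.054]
 [  0.    357.685 194.104]
 [  0.      0.      1.   ]] [0.434 0.212 1.172] [ 0.1   -0.127 -1.559]
battery_pack scene 0.5 [261.7 244.4] [0.472 0.344 0.   ]
battery_pack top 0.6 [207.6 236.1] [0.466 0.355 0.   ]
battery_case scene 0.49 [257.1 236.6] [0.48  0.36  0.044]
battery_case top 0.57 [202.4 234.6] [0.469 0.366 0.044]
dock scene 0.53 [335.5 194.8] [ 0.441 -0.081  0.   ]
dock_lever_tip scene 0.39 [320.4 187.5] [0.413 0.09  0.144]
dock_lever_tip top 0.64 [288.5 252. ] [0.419 0.107 0.144]
conical_flask top 0.95 [284.3 177.4] [0.662 0.105 0.   ]
beaker_250 top 0.83 [282.9 143.3] [0.78  0.109 0.   ]
volumetric_flask scene 0.9 [197.5 282.6] [0.508 0.616 0.   ]
volumetric_flask top 0.63 [128.6 224.2] [0.502 0.612 0.   ]
kcl_bottle scene 0.54 [342.5 190.3] [ 0.437 -0.127  0.   ]
kcl_bottle top 0.67 [356.9 244.2] [ 0.443 -0.132  0.   ]
dropper_bottle scene 0.64 [333.3 196.1] [ 0.443 -0.068  0.   ]
weighing_bottle scene 0.59 [349.8 185.3] [ 0.433 -0.178  0.   ]
weighing_bottle top 0.43 [380.6 247.3] [ 0.434 -0.209  0.   ]
```

```bash
python3 -c "
import cv2
a=cv2.imread('pics/top0.png');cv2.imwrite('pics/t1.png',cv2.resize(a[130:340,80:400],(800,525),interpolation=cv2.INTER_CUBIC))
a=cv2.imread('pics/scene0.png');cv2.imwrite('pics/s1.png',cv2.resize(a[90:330,150:420],(675,600),interpolation=cv2.INTER_CUBIC))"
```

```text
(no output)
```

View pics/t1.png

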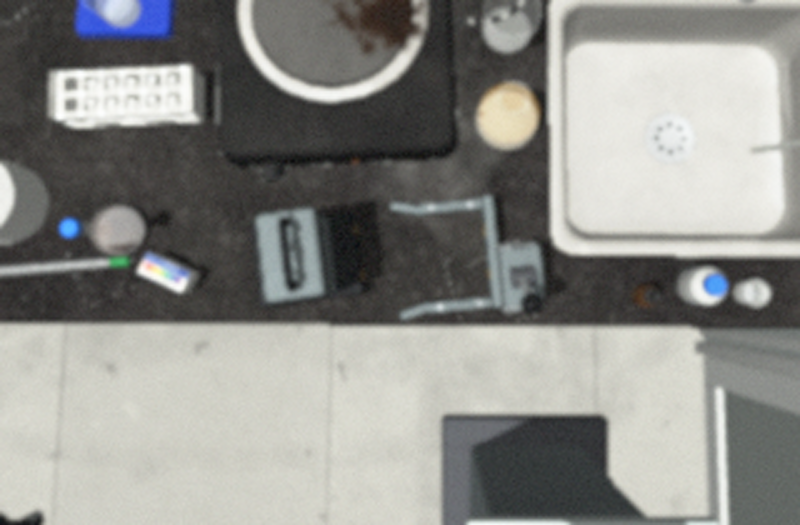

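View pics/s1.png

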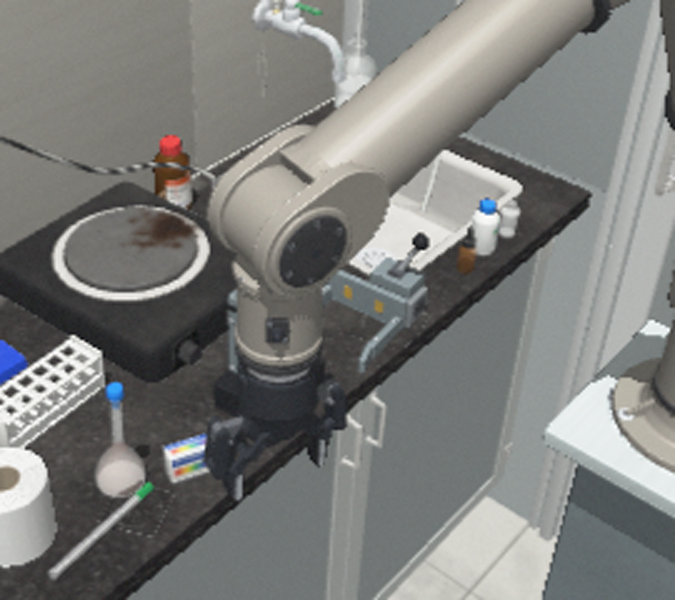

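The top view shows the pack at crop (255–375, 205–305) and the dock, mouth to the left, at (390–545, 195–315) with its lever ball at about (530, 300). I'll zoom in to fit both poses.

Run:
```python
from h import *
f=[r.grab_frame("top") for _ in range(4)]
a=np.mean([g["pixels"].astype(float) for g in f],0).astype(np.uint8)[:,:,::-1]
a=np.clip(255*(a/255.)**.6,0,255).astype(np.uint8)
cv2.imwrite("pics/t2.png",cv2.resize(a[202:264,176:306],(780,372),interpolation=cv2.INTER_CUBIC))
g=r.grab_frame("wrist"); print(g["intrinsics"],g["eye"],g["attitude"]); save(g,"w0.png")
```

```text
[[297.31863964   0.         256.07062852]
 [  0.         297.31863964 190.9002532 ]
 [  0.           0.           1.        ]] [0.16169229 0.65793163 0.37298196] [-0.22816878 -0.16184081  1.22476579]
```

View pics/t2.png

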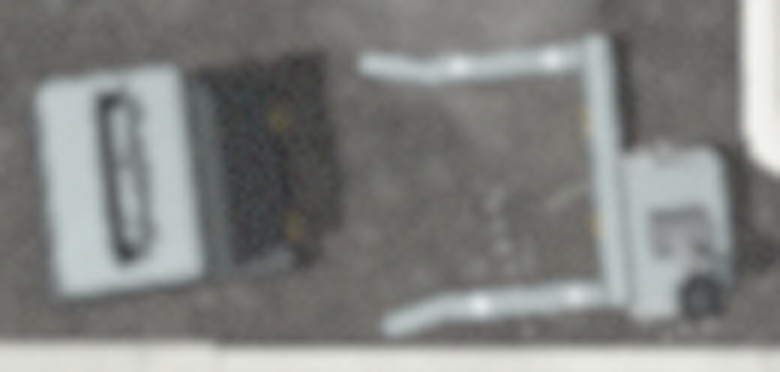

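View pics/w0.png

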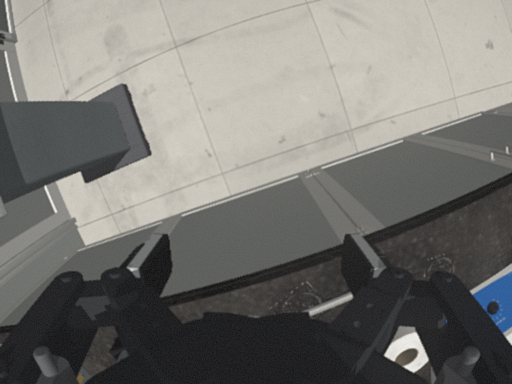

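```bash
cat > fit.py <<'E'
from h import *
from scipy.optimize import least_squares
def fit(f,L,P,p0):
    L=np.array(L,float);P=np.array(P,float)
    W=np.array([at_z(f,p,l[2])[:2] for p,l in zip(P,L)])
    def res(q):
        c,s=np.cos(q[2]),np.sin(q[2]); M=np.array([[c,-s],[s,c]])
        d=(W-q[:2])@M-L[:,:2]; d[np.isnan(d)]=0; return d.ravel()
    o=least_squares(res,p0,loss='soft_l1',f_scale=.004); return o.x,(res(o.x).reshape(-1,2)*1000).round(1)
E
python3 - <<'E'
from fit import *
np.set_printoptions(precision=4,suppress=True)
f=r.grab_frame("top"); n=np.nan
c=lambda l:[(x/6+176-.4,y/6+202-.4) for x,y in l]
for q in fit(f,[(.049,.033,.18),(.049,-.033,.18),(-.049,-.033,.18),(-.049,.033,.18)],c([(36,82),(182,66),(206,278),(56,300)]),[.47,.36,0]): print(q)
for q in fit(f,[(n,-.065,.058),(n,-.065,.058),(.057,.016,.028),(.057,n,.028),(-.057,.016,.028),(-.057,n,.028),(-.0734,-.102,.144),(.007,-.076,.052),(.007,-.128,.052),(-.077,-.128,.052),(-.077,-.076,.052)],
 c([(585,60),(605,290),(430,80),(580,72),(445,294),(600,285),(702,296),(625,155),(722,150),(732,312),(632,318)]),[.47,.13,0]): print(q)
E
```

```text
[0.4727 0.3662 0.1345]
[[ 1.   0.7]
 [-0.1 -0.7]
 [ 0.1 -1.3]
 [-1.   1.3]]
[0.4784 0.2037 0.0906]
[[ 0.   1.3]
 [ 0.   1.7]
 [-0.2  1.8]
 [-2.4  0. ]
 [ 0.7  2.9]
 [-1.5  0. ]
 [ 7.3 -1.1]
 [ 0.4 -4.4]
 [-1.2 -3.1]
 [-0.6 -0. ]
 [ 0.7 -0.3]]
```

```bash
cat >> h.py <<'E'
D=np.array([.4784,.2037]); YAW=.0906
def target(lx,ly,z,tilt=15,dyaw=0):
    c,s=np.cos(YAW),np.sin(YAW); p=np.array([D[0]+c*lx-s*ly,D[1]+s*lx+c*ly,z])
    # tool y = dock +x, tool z = down leaning to dock -y, in dock axes
    t=np.radians(tilt); zt=np.array([0,-np.sin(t),-np.cos(t)]); yt=np.array([1.,0,0]); xt=np.cross(yt,zt)
    return p,R.from_euler('z',YAW+dyaw)*R.from_matrix(np.c_[xt,yt,zt])
def dockpos(P):
    c,s=np.cos(YAW),np.sin(YAW); d=np.array(P[:2])-D; return np.array([c*d[0]+s*d[1],-s*d[0]+c*d[1]])
def rel(*a,cur=None,**k):
    if cur is None:
        o=r.get_obs(); cur=(o["tcp_pos"],R.from_rotvec(o["orientation"]))
    p,q=target(*a,**k)
    row=np.r_[cur[1].inv().apply(p-cur[0])/.25,(cur[1].inv()*q).as_rotvec()/(np.pi/2)]
    print("world",p.round(3),"row",row.round(3).tolist()); return p,q
E
python3 - <<'E'
from h import *
f=r.grab_frame("top")
for z in(0,.04): print("box corner",at_z(f,(160,240),z).round(3))
a=rel(.006,.252,.27); a=rel(.006,.252,.012,cur=a)
rel(-.003,.20,.012,cur=a)
E
```

```text
box corner [0.452 0.508 0.   ]
box corner [0.452 0.498 0.04 ]
world [0.462 0.455 0.27 ] row [-1.139, -0.37, -0.155, 0.095, -0.148, 0.723]
world [0.462 0.455 0.012] row [0.267, 0.0, 0.997, 0.0, 0.0, 0.0]
world [0.457 0.403 0.012] row [-0.201, -0.036, 0.054, 0.0, 0.0, 0.0]
```

Call:
apply_moves(
  rows=[
    [-0.15, -0.05, -0.15, 0.012, -0.018, 0.09],
    [-0.3, -0.1, -0.15, 0.025, -0.037, 0.18],
    [-0.5, -0.17, -0.15, 0.04, -0.065, 0.3],
    [-0.7, -0.24, -0.15, 0.055, -0.085, 0.42],
    [-0.9, -0.3, -0.15, 0.07, -0.11, 0.53],
  ],
  claw=0.7,
)

```text
clock: 2.08
tcp_pos: [0.4122, 0.4904, 0.2692]
orientation: [1.656, 2.486, -0.2]
contact_force: [0.6, 0.3, -0.3]
grip_width: 0.0599
gripper_force: 0.0
```

Run:
```python
from h import *
rel(.006,.252,.27)
```

```text
world [0.462 0.455 0.27 ] row [-0.203, 0.128, 0.033, 0.026, -0.038, 0.191]
```

Call:
apply_moves(
  rows=[
    [-0.1, 0.06, 0.015, 0.013, -0.019, 0.1],
    [-0.203, 0.128, 0.033, 0.026, -0.038, 0.191],
    [-0.203, 0.128, 0.033, 0.026, -0.038, 0.191],
    [-0.203, 0.128, 0.033, 0.026, -0.038, 0.191],
  ],
)

```text
clock: 2.58
tcp_pos: [0.4598, 0.4573, 0.2694]
orientation: [1.972, 2.179, -0.26]
contact_force: [0.6, -0.4, -0.8]
grip_width: 0.0601
gripper_force: 0.0
```

Run:
```python
from h import *
print(r.get_obs()["joints"].round(2)); a=rel(.006,.252,.06); rel(.006,.252,.012)
g=r.grab_frame("wrist"); save(g,"w1.png")
```

```text
[-1.22  0.53  0.38  1.46 -0.    1.37 -0.76]
world [0.462 0.455 0.06 ] row [0.206, 0.008, 0.812, -0.0, -0.001, 0.006]
world [0.462 0.455 0.012] row [0.256, 0.009, 0.997, -0.0, -0.001, 0.006]
```

View pics/w1.png

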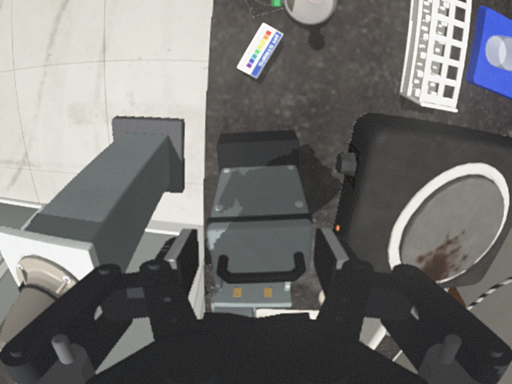

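The wrist view shows the pack's foot: its pushed face is the black strip around (218–299, 132–165), the handle is at (262, 270), and the box is clear at (260, 50). I'll check these points against the pose estimate.

Run:
```python
from h import *
g=r.grab_frame("wrist"); print(np.round(g["eye"],3))
for p,z in[((218,137),0),((299,132),0),((218,165),.044),((300,163),.044),((210,218),.044),((309,217),.044),((245,75),0.0),((283,30),.0)]: 
    P=at_z(g,p,z,True); print(p,z,P.round(4),dockpos(P).round(4))
```

```text
[0.45  0.557 0.39 ]
(218, 137) 0 [ 0.4096  0.414  -0.    ] [-0.0495  0.2157]
(299, 132) 0 [0.5205 0.4327 0.    ] [0.0627 0.2243]
(218, 165) 0.044 [0.4158 0.3919 0.044 ] [-0.0453  0.1931]
(300, 163) 0.044 [0.5204 0.4053 0.044 ] [0.0601 0.197 ]
(210, 218) 0.044 [0.4072 0.3073 0.044 ] [-0.0615  0.1097]
(309, 217) 0.044 [0.548  0.3233 0.044 ] [0.0802 0.1128]
(245, 75) 0.0 [0.4395 0.5035 0.    ] [-0.0116  0.302 ]
(283, 30) 0.0 [0.4813 0.5676 0.    ] [0.0359 0.3622]
```

Call:
apply_moves(
  rows=[
    [0.08, 0.008, 0.2, 0, 0, 0.006],
    [0.14, 0.008, 0.4, 0, 0, 0.006],
    [0.2, 0.008, 0.6, 0, 0, 0.006],
    [0.24, 0.008, 0.8, 0, 0, 0.006],
    [0.24, 0.008, 0.8, 0, 0, 0.006],
  ],
)

```text
clock: 3.3
tcp_pos: [0.4585, 0.4615, 0.0574]
orientation: [1.98, 2.168, -0.271]
contact_force: [-0.5, -0.8, 0.8]
grip_width: 0.0597
gripper_force: 0.0
```

Run:
```python
from h import *
o=r.get_obs(); print(o["tcp_pos"].round(4),dockpos(o["tcp_pos"]).round(4)); rel(.006,.257,.012)
f=r.grab_frame("scene"); save(f,"s2.png"); cv2.imwrite('pics/s2.png',cv2.resize(f["pixels"][130:330,170:390,::-1],(660,600)))
```

```text
[0.4585 0.4615 0.0574] [0.0035 0.2585]
world [0.461 0.46  0.012] row [0.042, 0.011, 0.177, -0.003, 0.003, 0.0]
```

View pics/s2.png

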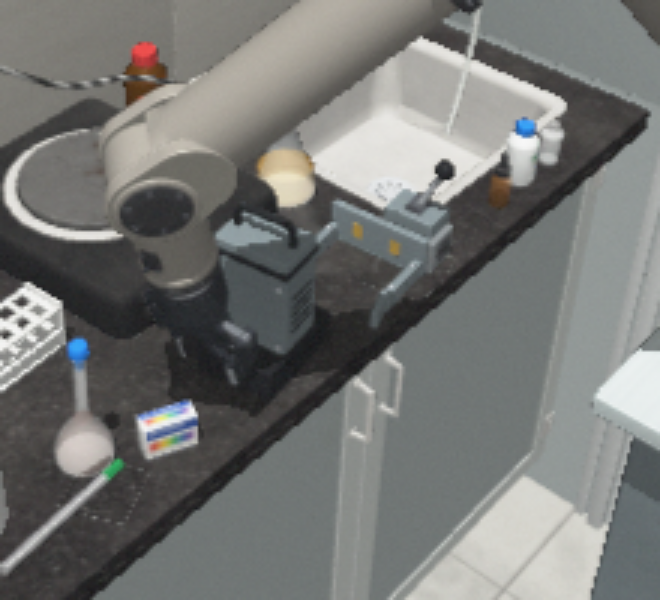

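The gripper stands behind the foot at about (235, 370), clear of the case and the box. I'll lower it and close the gap to the foot.

Call:
apply_moves(
  rows=[
    [0.02, 0.006, 0.09, -0.003, 0.003, 0],
    [0.042, 0.011, 0.177, -0.003, 0.003, 0],
    [0.042, 0.011, 0.177, -0.003, 0.003, 0],
  ],
)

```text
clock: 3.72
tcp_pos: [0.4641, 0.4621, 0.0151]
orientation: [1.984, 2.168, -0.251]
contact_force: [-0.0, -0.1, 0.7]
grip_width: 0.06
gripper_force: 0.0
```

Run:
```python
from h import *
o=r.get_obs(); print(dockpos(o["tcp_pos"]).round(4),o["contact_force"].round(2))
a=rel(.006,.24,.012); rel(.006,.228,.012)
```

```text
[0.0091 0.2586] [-0.   -0.08  0.66]
world [0.463 0.443 0.012] row [-0.069, -0.012, 0.031, 0.003, -0.003, -0.002]
world [0.464 0.431 0.012] row [-0.115, -0.012, 0.043, 0.003, -0.003, -0.002]
```

Call:
apply_moves(
  rows=[
    [-0.025, -0.006, 0.015, 0, 0, 0],
    [-0.05, -0.012, 0.022, 0, 0, 0],
    [-0.072, -0.012, 0.028, 0, 0, 0],
    [-0.095, -0.012, 0.034, 0, 0, 0],
    [-0.115, -0.012, 0.039, 0, 0, 0],
  ],
)

```text
clock: 4.35
tcp_pos: [0.4648, 0.4348, 0.0139]
orientation: [1.984, 2.172, -0.241]
contact_force: [1.0, 5.7, -2.0]
grip_width: 0.0598
gripper_force: 2.9
```

Run:
```python
from h import *
o=r.get_obs(); print(o["tcp_pos"].round(4),dockpos(o["tcp_pos"]).round(4),o["contact_force"].round(2))
f=r.grab_frame("top")
a=np.clip(255*(f["pixels"][202:264,176:306,::-1]/255.)**.6,0,255).astype(np.uint8)
cv2.imwrite("pics/t3.png",cv2.resize(a,(780,372),interpolation=cv2.INTER_CUBIC))
```

```text
[0.4648 0.4348 0.0139] [0.0074 0.2313] [ 1.04  5.71 -2.  ]
```

View pics/t3.png

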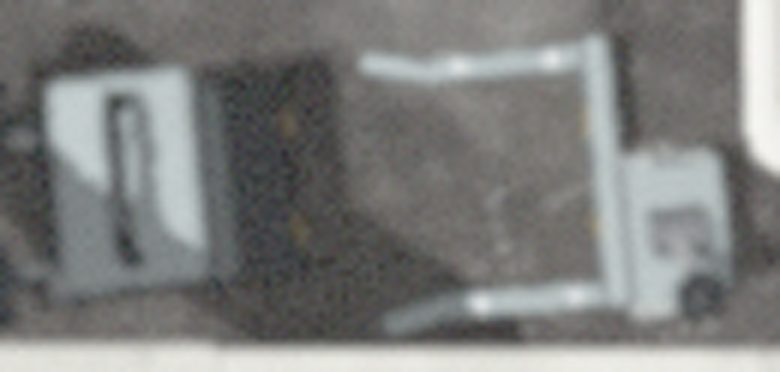

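The whole case top is still visible at (44,82), (190,70), (212,276), (56,298), now almost parallel to the dock. I'll re-fit it.

Run:
```python
from fit import *
f=r.grab_frame("top")
c=lambda l:[(x/6+176-.4,y/6+202-.4) for x,y in l]
q,e=fit(f,[(.049,.033,.18),(.049,-.033,.18),(-.049,-.033,.18),(-.049,.033,.18)],c([(44,82),(190,70),(212,277),(56,298)]),[.47,.36,.1]); print(q.round(4),e,dockpos(q).round(4),q[2]-YAW)
o=r.get_obs(); print(o["tcp_pos"].round(4),o["contact_force"].round(1)); x=dockpos(o["tcp_pos"])[0]
rel(x-.005,.205,.012,dyaw=0); rel(x-.008,.185,.012,dyaw=0)
```

```text
[0.4726 0.3636 0.1137] [[ 0.3  0.6]
 [-1.2 -0.7]
 [ 1.4 -2.5]
 [-0.5  2.7]] [0.0087 0.1598] 0.02314260210591465
[0.4649 0.4336 0.0138] [ 1.9  3.9 -1. ]
world [0.462 0.408 0.012] row [-0.096, -0.02, 0.032, 0.005, -0.006, -0.001]
world [0.461 0.388 0.012] row [-0.173, -0.032, 0.052, 0.005, -0.006, -0.001]
```

Call:
apply_moves(
  rows=[
    [-0.035, -0.007, 0.013, 0, -0.003, 0],
    [-0.07, -0.014, 0.023, 0.002, -0.006, 0],
    [-0.105, -0.022, 0.033, 0.003, -0.006, 0],
    [-0.14, -0.03, 0.043, 0.004, -0.006, 0],
    [-0.173, -0.036, 0.052, 0.005, -0.006, 0],
  ],
)

```text
clock: 5.08
tcp_pos: [0.4608, 0.3916, 0.0132]
orientation: [1.983, 2.17, -0.251]
contact_force: [1.2, 9.7, 3.9]
grip_width: 0.0599
gripper_force: 5.0
```

Run:
```python
from h import *
o=r.get_obs(); print(o["tcp_pos"].round(4),dockpos(o["tcp_pos"]).round(4),o["contact_force"].round(2))
f=r.grab_frame("top")
a=np.clip(255*(f["pixels"][202:264,176:306,::-1]/255.)**.6,0,255).astype(np.uint8)
cv2.imwrite("pics/t4.png",cv2.resize(a,(780,372),interpolation=cv2.INTER_CUBIC))
```

```text
[0.4608 0.3916 0.0132] [-0.0005  0.1887] [1.22 9.74 3.91]
```

View pics/t4.png

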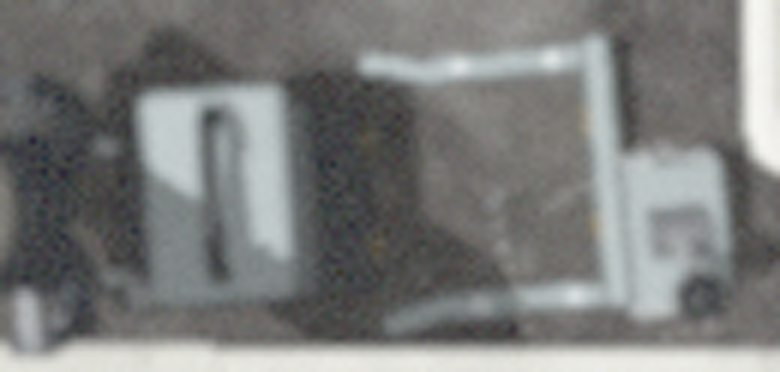

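The case top is now at (138,97), (282,84), (298,292), (146,306), just short of the mouth and moved toward the dock's -x as steered.

Run:
```python
from fit import *
f=r.grab_frame("top")
c=lambda l:[(x/6+176-.4,y/6+202-.4) for x,y in l]
q,e=fit(f,[(.049,.033,.18),(.049,-.033,.18),(-.049,-.033,.18),(-.049,.033,.18)],c([(138,97),(282,84),(299,292),(147,306)]),[.47,.36,.1]); print(q.round(4),e,dockpos(q).round(4),q[2]-YAW)
o=r.get_obs(); x=dockpos(o["tcp_pos"])[0]; print(x,o["contact_force"].round(1))
rel(x,.14,.013,dyaw=0)
```

```text
[0.467  0.3218 0.0914] [[-1.6  0.1]
 [-1.1 -0.4]
 [ 1.5 -1.4]
 [ 1.1  1.8]] [-0.0007  0.1187] 0.0008130435349895243
-0.0007792261844353013 [1.  5.7 3.9]
world [0.465 0.343 0.013] row [-0.18, 0.0, 0.048, 0.001, -0.002, -0.001]
```

Call:
apply_moves(
  rows=[
    [-0.036, 0, 0.01, 0, 0, 0],
    [-0.072, 0, 0.019, 0, 0, 0],
    [-0.108, 0, 0.029, 0, 0, 0],
    [-0.144, 0, 0.038, 0, 0, 0],
    [-0.18, 0, 0.048, 0, 0, 0],
  ],
)

```text
clock: 5.8
tcp_pos: [0.4642, 0.345, 0.0131]
orientation: [1.983, 2.17, -0.254]
contact_force: [-0.8, 11.0, 4.7]
grip_width: 0.0595
gripper_force: 5.4
```

Call:
apply_moves(
  rows=[
    [-0.036, 0, 0.01, 0, 0, 0],
    [-0.072, 0, 0.019, 0, 0, 0],
    [-0.108, 0, 0.029, 0, 0, 0],
    [-0.144, 0, 0.038, 0, 0, 0],
    [-0.18, 0, 0.048, 0, 0, 0],
  ],
)

```text
clock: 6.42
tcp_pos: [0.4684, 0.2982, 0.0131]
orientation: [1.983, 2.17, -0.255]
contact_force: [-0.8, 9.8, 3.9]
grip_width: 0.06
gripper_force: 5.2
```

Run:
```python
from h import *
o=r.get_obs(); print(dockpos(o["tcp_pos"]).round(4),o["contact_force"].round(2),o["moment"].round(2)); rel(-.0008,.07,.013)
```

```text
[-0.0014  0.095 ] [-0.81  9.85  3.86] [ 2.14  0.1  -0.03]
world [0.471 0.273 0.013] row [-0.097, 0.002, 0.026, 0.001, -0.003, -0.001]
```

Call:
apply_moves(
  rows=[
    [-0.02, 0, 0.005, 0, 0, 0],
    [-0.04, 0, 0.01, 0, 0, 0],
    [-0.055, 0, 0.014, 0, 0, 0],
    [-0.07, 0, 0.018, 0, 0, 0],
    [-0.085, 0, 0.022, 0, 0, 0],
  ],
)

```text
clock: 7.05
tcp_pos: [0.4703, 0.276, 0.0131]
orientation: [1.983, 2.169, -0.256]
contact_force: [-0.9, 9.3, 2.2]
grip_width: 0.0599
gripper_force: 4.6
```

Call:
apply_moves(
  rows=[
    [-0.008, 0, 0.002, 0, 0, 0],
    [-0.016, 0, 0.004, 0, 0, 0],
    [-0.024, 0, 0.006, 0, 0, 0],
  ],
)

```text
clock: 7.42
tcp_pos: [0.4704, 0.2749, 0.0132]
orientation: [1.983, 2.175, -0.248]
contact_force: [-4.9, 21.6, 2.9]
grip_width: 0.06
gripper_force: 10.8
```

Call:
apply_moves(
  rows=[
    [-0.008, 0, 0.002, 0, 0, 0],
    [-0.014, 0, 0.003, 0, 0, 0],
    [-0.014, 0, 0.003, 0, 0, 0],
  ],
)

```text
clock: 7.8
tcp_pos: [0.47, 0.2747, 0.0132]
orientation: [1.982, 2.179, -0.243]
contact_force: [-6.7, 24.2, 1.8]
grip_width: 0.0596
gripper_force: 12.7
```

Run:
```python
from h import *
o=r.get_obs(); print(dockpos(o["tcp_pos"]).round(4),o["contact_force"].round(2))
f=r.grab_frame("top")
a=np.clip(255*(f["pixels"][202:264,176:306,::-1]/255.)**.6,0,255).astype(np.uint8)
cv2.imwrite("pics/t5.png",cv2.resize(a,(780,372),interpolation=cv2.INTER_CUBIC))
```

```text
[-0.0019  0.0715] [-6.73 24.22  1.82]
```

View pics/t5.png

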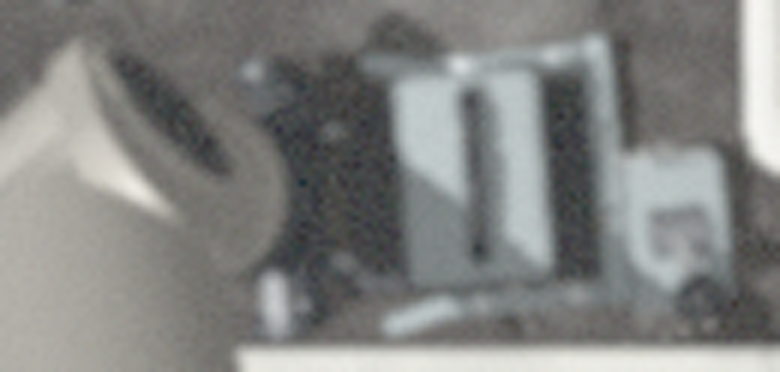

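The pack lies inside the rails with its foot against the stop at about (600, 60–290). I'll check it with a fit.

Run:
```python
from fit import *
f=r.grab_frame("top")
c=lambda l:[(x/6+176-.4,y/6+202-.4) for x,y in l]
q,e=fit(f,[(.049,.033,.18),(.049,-.033,.18),(-.049,-.033,.18),(-.049,.033,.18)],c([(394,82),(540,70),(553,278),(410,290)]),[.47,.2,.1]); print(q.round(4),e,dockpos(q).round(4),q[2]-YAW)
rel(-.002,.11,.013); rel(-.002,.13,.10)
```

```text
[0.4747 0.2037 0.0819] [[-1.6  0.7]
 [-1.  -1.1]
 [ 1.5  0.4]
 [ 1.  -0.1]] [-0.0037  0.0004] -0.008698501369690942
world [0.466 0.313 0.013] row [0.15, 0.001, -0.037, 0.003, -0.009, 0.002]
world [0.465 0.333 0.1  ] row [0.142, 0.002, -0.394, 0.003, -0.009, 0.002]
```

Call:
apply_moves(
  rows=[
    [0.05, 0, -0.013, 0, 0, 0],
    [0.12, 0, -0.035, 0, 0, 0],
    [0.18, 0, -0.05, 0, 0, 0],
    [0.2, 0, -0.2, 0, 0, 0],
    [0.2, 0, -0.4, 0, 0, 0],
  ],
)

```text
clock: 8.52
tcp_pos: [0.463, 0.3357, 0.0958]
orientation: [1.982, 2.164, -0.272]
contact_force: [0.3, 0.1, -0.0]
grip_width: 0.0595
gripper_force: 0.0
```

Run:
```python
from h import *
o=r.get_obs(); print(dockpos(o["tcp_pos"]).round(4),o["contact_force"].round(2))
a=rel(-.02,.13,.28,tilt=0); a=rel(-.06,-.108,.28,tilt=0,cur=a); rel(-.065,-.108,.138,tilt=0,cur=a)
```

```text
[-0.0034  0.1328] [ 0.28  0.13 -0.02]
world [0.447 0.331 0.28 ] row [-0.206, -0.069, -0.707, -0.003, 0.171, -0.002]
world [0.428 0.091 0.28 ] row [-0.952, -0.16, 0.0, 0.0, 0.0, 0.0]
world [0.423 0.09  0.138] row [0.0, -0.02, 0.568, 0.0, 0.0, 0.0]
```

Call:
apply_moves(
  rows=[
    [-0.02, -0.01, -0.2, 0, 0.03, 0],
    [-0.07, -0.03, -0.4, 0, 0.08, 0],
    [-0.14, -0.05, -0.6, 0, 0.13, 0],
    [-0.206, -0.069, -0.72, -0.003, 0.171, 0],
    [-0.206, -0.069, -0.72, -0.003, 0.171, 0],
  ],
  claw=1,
)

```text
clock: 9.15
tcp_pos: [0.4491, 0.3306, 0.2865]
orientation: [-2.126, -2.312, -0.015]
contact_force: [0.1, 0.0, -0.4]
grip_width: 0.0855
gripper_force: 0.0
```

Call:
apply_moves(
  rows=[
    [-0.2, -0.03, 0, 0, 0, 0],
    [-0.4, -0.07, 0, 0, 0, 0],
    [-0.6, -0.1, 0, 0, 0, 0],
    [-0.8, -0.13, 0, 0, 0, 0],
    [-0.95, -0.16, 0, 0, 0, 0],
  ],
)

```text
clock: 9.78
tcp_pos: [0.4275, 0.0898, 0.2813]
orientation: [-2.123, -2.315, -0.002]
contact_force: [-0.2, -0.2, 0.6]
grip_width: 0.0856
gripper_force: 0.0
```

Run:
```python
from h import *
o=r.get_obs(); print(o["joints"].round(2),o["tcp_pos"].round(3),dockpos(o["tcp_pos"]).round(4),o["contact_force"].round(2))
rel(-.06,-.108,.137,tilt=0)
g=r.grab_frame("wrist"); save(g,"w2.png")
for q in r.landmark_of(g,"dock_lever_tip")[:2]: P=at_z(g,q["point"],.144,True); print(q,P,dockpos(P))
```

```text
[-0.85 -0.    0.51  2.06 -0.    1.08 -0.25] [0.427 0.09  0.281] [-0.061  -0.1088] [-0.22 -0.18  0.6 ]
world [0.428 0.091 0.137] row [0.002, 0.004, 0.577, 0.0, -0.001, -0.003]
{'point': [248.7, 175.9], 'conf': 0.89} [0.41976223 0.09424696 0.144     ] [-0.06830016 -0.10369882]
```

View pics/w2.png

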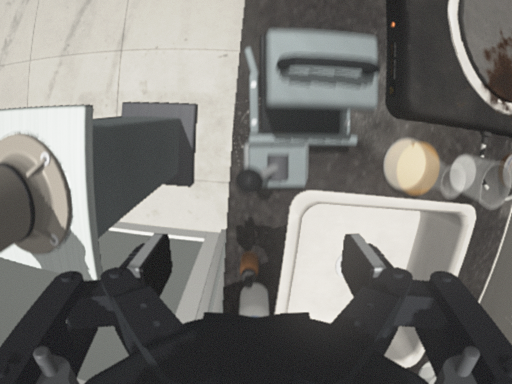

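The wrist view shows the lever ball at (248, 178), between the open fingers in plan; the dropper bottle at (250, 262) is below finger height. I'll lower the gripper round the ball.

Call:
apply_moves(
  rows=[
    [0, 0.004, 0.15, 0, 0, 0],
    [0, 0.004, 0.3, 0, 0, 0],
    [0, 0.004, 0.45, 0, 0, 0],
    [0, 0.004, 0.58, 0, 0, 0],
    [0.002, 0.004, 0.64, 0, 0, 0],
  ],
)

```text
clock: 10.5
tcp_pos: [0.4282, 0.0931, 0.1201]
orientation: [-2.12, -2.316, 0.001]
contact_force: [-0.1, 0.5, 0.8]
grip_width: 0.0855
gripper_force: 0.0
```

Call:
apply_moves(
  rows=[
    [0, 0.06, 0, 0, 0, 0],
    [0, 0.12, 0, 0, 0, 0],
    [0, 0.18, 0, 0, 0, 0],
    [0, 0.24, 0, 0, 0, 0],
    [0, 0.3, 0, 0, 0, 0],
  ],
)

```text
clock: 11.12
tcp_pos: [0.5056, 0.0997, 0.1229]
orientation: [-2.122, -2.316, -0.008]
contact_force: [-0.4, 0.4, -2.3]
grip_width: 0.0858
gripper_force: 0.5
```

Run:
```python
from h import *
o=r.get_obs(); print(o["tcp_pos"].round(3),dockpos(o["tcp_pos"]).round(4),o["contact_force"].round(2),o["grip_width"])
f=r.grab_frame("scene"); save(f,"s3.png")
rel(.036,-.108,.12,tilt=0)
```

```text
[0.506 0.1   0.123] [ 0.0177 -0.106 ] [-0.44  0.38 -2.31] 0.08582491251946354
world [0.524 0.099 0.12 ] row [-0.008, 0.065, 0.013, 0.004, -0.002, -0.002]
```

Call:
apply_moves(
  rows=[
    [-0.004, 0.02, 0.01, 0, 0, 0],
    [-0.006, 0.04, 0.01, 0, 0, 0],
    [-0.006, 0.06, 0.01, 0, 0, 0],
    [-0.006, 0.075, 0.01, 0, 0, 0],
    [-0.006, 0.085, 0.01, 0, 0, 0],
  ],
)

```text
clock: 11.8
tcp_pos: [0.5219, 0.0995, 0.1194]
orientation: [-2.118, -2.312, 0.003]
contact_force: [-14.2, -1.0, 9.2]
grip_width: 0.0856
gripper_force: 6.9
```

Call:
apply_moves(
  rows=[
    [0, 0.008, 0, 0, 0, 0],
    [0, 0.016, 0, 0, 0, 0],
    [0, 0.016, 0, 0, 0, 0],
  ],
)

```text
clock: 12.18
tcp_pos: [0.522, 0.0995, 0.1188]
orientation: [-2.114, -2.308, 0.012]
contact_force: [-19.0, -0.6, 15.4]
grip_width: 0.0855
gripper_force: 10.4
```

The lever is on its hard stop. I'll back off to centre the fingers around the ball, then lift clear.

Call:
apply_moves(
  rows=[
    [0, -0.05, 0, 0, 0, 0],
    [0, -0.13, 0, 0, 0, 0],
    [0, -0.13, -0.1, 0, 0, 0],
    [0, -0.13, -0.3, 0, 0, 0],
    [0, -0.13, -0.5, 0, 0, 0],
  ],
)

```text
clock: 12.8
tcp_pos: [0.4972, 0.0969, 0.2468]
orientation: [2.122, 2.316, 0.008]
contact_force: [0.1, 0.9, -0.1]
grip_width: 0.0853
gripper_force: 0.0
```

Call:
apply_moves(
  rows=[
    [0, -0.1, -0.12, 0, 0, 0],
    [0, -0.1, -0.16, 0, 0, 0],
    [0.2, -0.1, -0.16, 0, 0, 0],
    [0.4, -0.1, -0.16, 0, 0, 0],
    [0.6, -0.1, -0.16, 0, 0, 0],
  ],
)

```text
clock: 13.42
tcp_pos: [0.459, 0.2458, 0.2848]
orientation: [-2.122, -2.316, -0.007]
contact_force: [0.7, -0.2, -0.3]
grip_width: 0.0851
gripper_force: 0.0
```

Call:
apply_moves(
  rows=[
    [0.2, 0, -0.1, 0, 0, 0],
    [0.4, 0, -0.1, 0, 0, 0],
    [0.6, 0, -0.1, 0, 0, 0],
    [0.7, 0, -0.1, 0, 0, 0],
  ],
)

```text
clock: 13.92
tcp_pos: [0.4424, 0.4215, 0.3095]
orientation: [-2.117, -2.32, -0.005]
contact_force: [0.3, -0.0, -0.1]
grip_width: 0.085
gripper_force: 0.0
```

Run:
```python
from h import *
o=r.get_obs(); print(o["contact_force"].round(2))
f=r.grab_frame("top")
for t,z in(("dock_lever_tip",.144),("battery_pack",0),("battery_case",.044)):
    for q in r.landmark_of(f,t)[:1]: P=at_z(f,q["point"],z); print(t,q["conf"],dockpos(P).round(4))
s=r.grab_frame("scene")
a=cv2.resize(f["pixels"][192:274,156:306,::-1],(600,328),interpolation=cv2.INTER_CUBIC)
b=cv2.resize(s["pixels"][160:260,200:400,::-1],(540,270),interpolation=cv2.INTER_CUBIC)
c=np.zeros((598,600,3),np.uint8); c[:328]=a; c[328:,:540]=b; cv2.imwrite("pics/end.png",c)
```

```text
[ 0.34 -0.03 -0.07]
dock_lever_tip 0.43 [ 0.0051 -0.0936]
battery_pack 0.94 [-0.0004 -0.0049]
battery_case 0.76 [-0.0078  0.0094]
```

View pics/end.png

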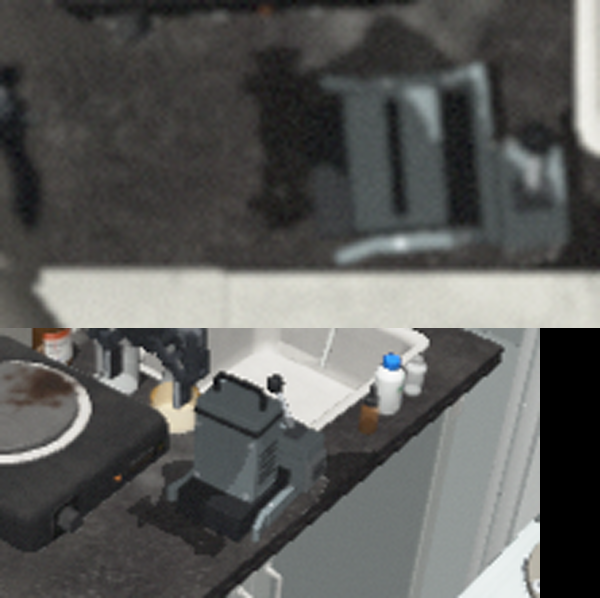

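The pack is home between the rails, and the lever ball at (535, 135) is over on the far side. The arm touches nothing, so I'm handing in.

```bash
python3 -c "
from bench import r
print(r.hand_in())"
```

```text
the job is handed in; nothing more can be done
None
```

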